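Roll the capacitor onto the inspection line and take the picture

ROBOT

A 6-joint arm with a two-finger parallel gripper is mounted at the origin on the work surface. World frame = base frame: x ahead of the robot, y to its left, z up, the work surface at z = 0. Lengths are in m, angles in rad, forces in N, time in s.
With the tool pointing down it reaches from about 0.35 to 0.95 m from the base axis. Payload 17.4 kg.
Tool frame: the origin (TCP) lies midway between the tips of the shut fingers; the grasp point (between the pads) lies pinch_z behind it (pinch_z is the distance from the TCP to the grasp point, in m); z points along the fingers, y is the direction in which the jaws open and shut (so a half turn about z gives the same grasp; the last joint's range is limited). The gripper opens to 93 mm and grips with 3 to 60 N. Pads are 15 mm wide; open, the fingers measure 128 mm over their backs; the gripper's body (75 mm by 188 mm) begins 65 mm behind the grasp point.
Start: joints at [-1.186, 0.116, 1.442, -0, 1.584, -0.038], TCP at [0.277, -0.616, 0.219] pointing down, gripper open.
Joint ranges: [-2.83, 2.83], [-0.83, 2.19], [0.07, 2.5], [-1.14, 4.28], [0.01, 3], [-2.97, 2.97]. Speed limits (rad/s): [1.89, 1.89, 2.22, 3.14, 3.14, 3.14].

INTERFACE

Orientations are given as [roll, pitch, yaw] about the fixed x, y, z axes, in that order (R = Rz(yaw) Ry(pitch) Rx(roll)).
In Python, from cell import get_state, camera, finish_job, pinch_z gives the robot as it stands.
- The arm moves only by the tool servo_tool, never from a script. Its argument "steps" is a list of rows, each an object with "dp": the shift along the world's x, y, z in m, a list of three; "roll": the turn about the world's z in rad. A call has 1 to 5 rows; each row shifts and turns the commanded pose from where the row before left it; what a row does not reach is not made up. A row lasts 1/8 s, in which the tool goes at most 62.5 mm and 10.7 degrees, less where a joint would pass 70% of its speed; a pose out of reach is approached as far as the arm can. A call with a gripper value outside its range is refused whole. "jaw" is the gripper's target within -1 to 1 (fully open at 1, half-way at 0, shut at -1), set as the call begins (left out, the last holds). The fingers move at their own pace and stop on an object; "newtons" is the grip in N (left out, the last holds). Time passes only in rows, so rows that do not move let the fingers close. It gives the time, the measured TCP pose, the force and the opening at its end, in the units of the state.
- get_state(): the state, without advancing time (a new reading comes with each control period).
- camera(name): name is "scene" or "top" or "wrist"; returns a dict with "image" (400x640x3 uint8, red, green, blue), "camera_matrix" (3x3 intrinsics, pixels), "distortion" ([k1, k2, p1, p2, k3] as OpenCV has them; the pictures are not rectified), "world_to_cam" (4x4, takes a point from world to camera coordinates). Camera axes: x right, y up, looking along -z (the intrinsics and any distortion apply to the point x, -y, -z); pixel columns grow to the right and rows downward; lengths in m; the calibration is good to about 2 mm. A picture is of the moment at which its call begins. There is no depth.
- finish_job(): hands the job in, once; it reports no verdict.
The state is a dict: "time_s": time; "joints": joint angles; "joint_vel": joint speeds; "tau": joint torques, N m; "tcp_pos": TCP position; "eef_rot": TCP orientation; "force": force on the tool from outside, world axes, zero at the start; "moment": the same for the moment, N m; "finger_gap": finger opening in m.
Only numpy, scipy, OpenCV 4.12 (cv2) and the standard library are available. Lean on these libraries where they do the work, as an engineer would, in place of code of your own. Each camera call takes 0.05 s, during which the arm holds its last target.

TASK

Push the top of the large capacitor lying on the inspection board sideways with your fingertips so that it rolls - it must not slide, be lifted or carried - until it lies still along the black line, centred on it, in front of the camera. Then let go of it and press the camera's shutter button right down and release it, leaving the capacitor on the line. Do not press the button before the capacitor is on the line, and leave everything else where it is.

Things in the scene. Friction and masses are not known exactly. Their poses are not given: they have to be found in the camera images.
- capacitor: The large can capacitor lying on its side on the inspection board: a plain cylinder, 50 mm diameter, 80 mm long, about 0.2 kg, black sleeve with a white stripe, bare aluminium rim and two screw terminals at one end. Loose; rolls freely, soon stops if left alone. This frame turns with it as it rolls; its origin is on the skin that is underneath at the start. For its place use capacitor_center.
- capacitor_center (a point): The middle of the large capacitor, on its axis half-way along (25 mm above the board's top when it lies there). x runs along the cylinder's axis towards the terminal end; y and z turn with it as it rolls. A fingertip resting lightly on its top and moved sideways rolls it half as far as the tip moves.
- line_mid (a point): Middle of the marked line, on top of the inspection board, 6 mm above the desk. The line is flat, black, 6 mm wide, 240 mm long; it runs along this point's x axis, towards the camera. y runs level across it, z up. The large capacitor starts 65 to 95 mm off the line on one side (+y or -y), nearly parallel to it.
- board: The fixed inspection board: grey plate, 240 mm along the line (x), 320 mm across (y), 6 mm thick, origin at the centre of its underside, 6 mm below line_mid. At its +x end stands the fixed inspection camera, a white box 54 mm wide, 68 mm tall from the desk, from x = 168 to 218 mm, its black lens reaching back to x = 144 mm.
- shutter_top (a point): Centre of the top of the camera's shutter button, about 50 mm above the desk: a round plain dark button of 30 mm diameter on a fixed grey box 75 x 75 mm, 32 mm tall, that stands on the desk to the left or right of the board. It is pressed straight down; 6 mm travel.
- shutter (a joint): Travel of the shutter button in m: 0 up, 0.006 fully down. A spring returns it; fully down takes about 5 N.
- parts_tray: Bystander: fixed blue parts tray with four compartments, 85 x 85 x 28 mm, on the desk on the other side of the board from the button box. Origin at the centre of its underside.
- small_capacitor: Bystander: small upright can capacitor, 35 mm diameter, 33 mm tall, standing on the inspection board on the other side of the line. Origin at the centre of its underside.
- circuit_board: Bystander: loose green circuit board with parts on it, 100 x 75 mm, 20 mm tall. Origin at the centre of its underside.
- heat_sink: Bystander: loose finned aluminium heat sink, 60 x 50 x 32 mm. Origin at the centre of its underside.
- transformer: Bystander: loose small transformer, 50 x 44 x 44 mm. Origin at the centre of its underside.
- tape_roll: Bystander: roll of yellow tape lying flat, 84 mm diameter, 24 mm tall. Origin at the centre of its underside.
- screwdriver: Bystander: screwdriver with an orange handle, 170 mm long, 26 mm thick, lying on the desk. Origin under its middle.
- mug: Bystander: white mug, 76 mm diameter, 90 mm tall. Origin at the centre of its underside.

How it is judged:
On the way, in this order (a step that is already met when the one before it is completed fails the run):
1. the large capacitor has been rolled onto the line, lies still there and is let go (y of capacitor_center in the frame of line_mid between -0.008 and 0.008 m and x of capacitor_center in the frame of line_mid between -0.08 and 0.08 m and angle between the x axis of capacitor_center and the x axis of line_mid, either way round below 0.14 rad and angle between capacitor_center's own z axis and vertical above 1.57 rad and linear speed of capacitor below 0.01 m/s and z of capacitor_center in the frame of line_mid between 0.022 and 0.03 m and contact force between the fingers and capacitor below 0.05 N), for 0.2 s.
2. the shutter button is pressed right down (at least 4.5 of its 6 mm) (value of joint shutter above 0.0045 m), for 0.04 s.
At the end, for the whole second after the job is handed in: Capacitor still on the board, centre within 8 mm of the line (80 mm along it) and axis within 0.14 rad; rolled there, so that its starting upper side points below level (true rolling turns it 2.6 to 3.8 rad); button up again (under 2 mm) after a press of over 4.5 mm (y of capacitor_center in the frame of line_mid between -0.008 and 0.008 m and x of capacitor_center in the frame of line_mid between -0.08 and 0.08 m and angle between the x axis of capacitor_center and the x axis of line_mid, either way round below 0.14 rad and angle between capacitor_center's own z axis and vertical above 1.57 rad and linear speed of capacitor below 0.01 m/s and z of capacitor_center in the frame of line_mid between 0.022 and 0.03 m and value of joint shutter below 0.002 m); the robot touches nothing.
It fails at once if the large capacitor is lifted (more than 8 mm) (z of capacitor_center in the frame of line_mid above 0.033 m).
It fails at once if the large capacitor falls off the board (z of capacitor_center in the frame of line_mid below 0.021 m).
It fails at once if the shutter is pressed (over 3 mm) while the capacitor is off the line (value of joint shutter above 0.003 m and not (y of capacitor_center in the frame of line_mid between -0.008 and 0.008 m and x of capacitor_center in the frame of line_mid between -0.08 and 0.08 m and angle between the x axis of capacitor_center and the x axis of line_mid, either way round below 0.14 rad)).
It fails at once if a bystander is moved by more than 15 mm (distance of any of small_capacitor, circuit_board, heat_sink, transformer, tape_roll, screwdriver, mug from where it was at the start of the episode above 0.015 m).
It also fails if it takes over 64 s, if anything falls off the work surface, if the arm or the gripper's body presses on something with over 40 N, if the wrist force passes 120 N, or if a joint passes its speed limit or range.

## Working session

There is one attempt and no reset: what is moved stays moved. The work goes in short steps, Python scripts to look and compute and a tool call to move; the robot and the scene stay as the last step left them, time stands still between calls to the robot, and variables do not carry over. Pictures are saved under pics/ and viewed, and the job is handed in when it is done.

Besides the shell and the picture viewer there is one more tool, called after "Request:" by a JSON object that holds its "api" and its "payload". servo_tool: Moves the arm, as the interface text tells. Its arguments: {"type":"object","properties":{"steps":{"type":"array"},"jaw":{"type":"number"},"newtons":{"type":"number"}},"required":["steps"]}

```bash
mkdir -p pics
cat > h.py <<'E'
import numpy as np, cv2
from cell import get_state, camera, finish_job, pinch_z
def snap(n,f):
    c=camera(n); cv2.imwrite(f'pics/{f}.png',cv2.cvtColor(c['image'],cv2.COLOR_RGB2BGR))
    np.savez(f'pics/{f}.npz',**{k:np.array(v) for k,v in c.items()}); return c
def load(f): return dict(np.load(f'pics/{f}.npz'))
def px2w(c,px,z):
    px=np.array(px,float).reshape(-1,1,2)
    u=cv2.undistortPoints(px,np.array(c['camera_matrix']),np.array(c['distortion'])).reshape(-1,2)
    W=np.array(c['world_to_cam']);R=W[:3,:3];t=W[:3,3];o=-R.T@t;out=[]
    for a in u:
        d=R.T@np.array([a[0],-a[1],-1]); out.append(o+d*(z-o[2])/d[2])
    return np.array(out)
def w2px(c,P):
    P=np.array(P,float).reshape(-1,3);W=np.array(c['world_to_cam'])
    q=P@W[:3,:3].T+W[:3,3]; q=q*[1,-1,-1]
    return cv2.projectPoints(q,np.zeros(3),np.zeros(3),np.array(c['camera_matrix']),np.array(c['distortion']))[0].reshape(-1,2)
def crop(f,x0,y0,x1,y1,k,out):
    i=cv2.imread(f'pics/{f}.png')[y0:y1,x0:x1]; cv2.imwrite(f'pics/{out}.png',cv2.resize(i,None,fx=k,fy=k,interpolation=cv2.INTER_CUBIC))
E
python3 - <<'E'
from h import *
for n in ("top","scene"): snap(n,n+'0')
s=get_state(); print(s, pinch_z if not callable(pinch_z) else pinch_z())
E
```

```text
{'time_s': 0.1, 'joints': array([-1.18580723e+00,  1.16453744e-01,  1.44217603e+00,  2.38375465e-06,
        1.58399555e+00, -3.77844096e-02]), 'joint_vel': array([-9.25923895e-05,  6.89574079e-04, -1.76532815e-03,  4.38459259e-04,
        3.23827942e-04,  4.21604439e-04]), 'tau': array([ 2.54171959e-03, -7.22888947e+01, -6.23866510e+01,  7.80296233e-02,
        2.27455673e-02, -6.17133173e-05]), 'tcp_pos': array([ 0.27688377, -0.61540793,  0.21798233]), 'eef_rot': array([-3.14056081e+00, -4.13915870e-05,  4.22773517e-01]), 'force': array([-0.92890589,  0.51529883,  0.13236123]), 'moment': array([ 0.00013736, -0.05279921, -0.02269463]), 'finger_gap': 0.09309340122441492} 0.0188
```

View pics/top0.png

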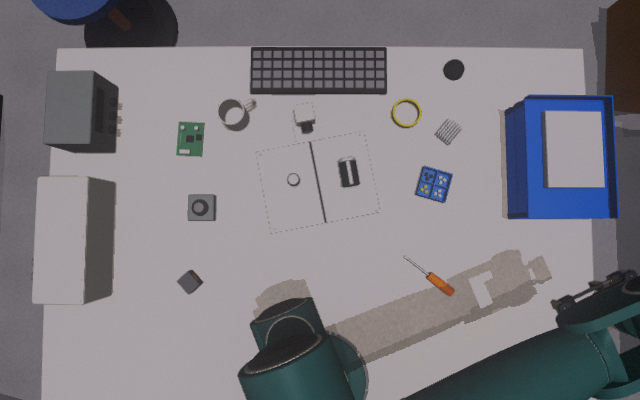

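View pics/scene0.png

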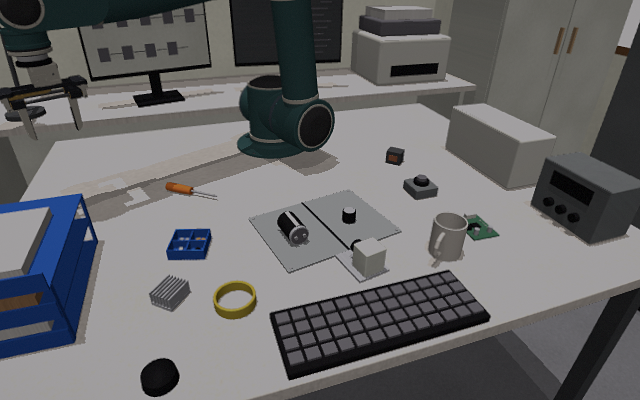

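The top picture shows the black line from about (310,142) to (325,221), the capacitor at about (348,172), the button at (201,207) and the tray at (434,184). I'll enlarge it.

Run:
```python
from h import *
crop('top0',245,95,395,240,5,'c1'); crop('top0',180,185,225,230,10,'c2')
```

```text
(no output)
```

View pics/c1.png

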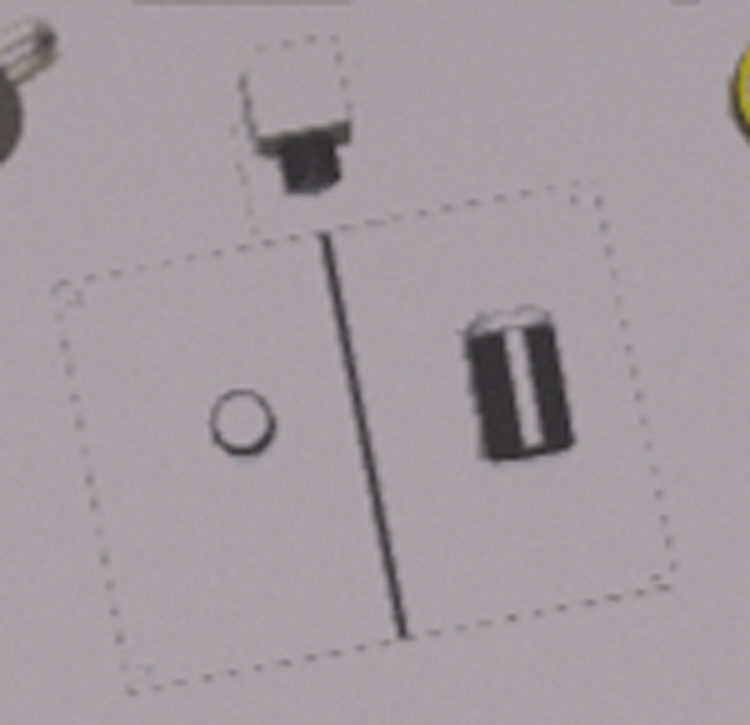

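View pics/c2.png

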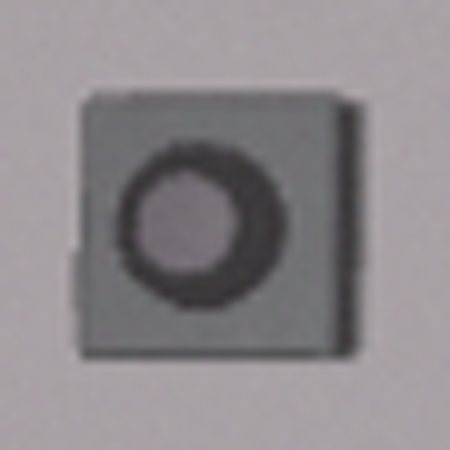

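Run:
```python
from h import *
c=load('top0')
def P(l,z,x0=245,y0=95,k=5): return px2w(c,[[(a+.5)/k-.5+x0,(b+.5)/k-.5+y0] for a,b in l],z)
L=P([(324,233),(403,637)],.006); d=L[0]-L[1]; n=np.linalg.norm(d); m=L.mean(0); th=np.arctan2(d[1],d[0]); print('line',L,n,m,th)
K=P([(508,312),(530,453),(478,392),(565,385)],.031); print('cap',K,np.linalg.norm(K[0]-K[1]),np.linalg.norm(K[2]-K[3]))
R=np.array([[np.cos(th),np.sin(th)],[-np.sin(th),np.cos(th)]])
for k in list(K)+[K[:2].mean(0),K.mean(0)]: print(R@(k-m)[:2])
print('axis',np.arctan2(*(K[0]-K[1])[:2][::-1]))
print('small',P([(243,420)],.039), R@(P([(243,420)],.039)[0]-m)[:2])
B=px2w(c,[[180+18.7-.45,185+22.2-.45]],.05);print('btn',B)
bx=px2w(c,[[180+8.2,185+9.5],[180+34,185+9.5],[180+34,185+35],[180+8.2,185+35]],.032);print('box',bx,bx.mean(0))
W=c['world_to_cam'];print('camo',-W[:3,:3].T@W[:3,3])
```

```text
line [[ 0.68387033  0.025516    0.006     ]
 [ 0.44970662 -0.02115479  0.006     ]] 0.23876935329639068 [0.56678847 0.00218061 0.006     ] 0.19673048846496133
cap [[ 0.63398474 -0.08032162  0.031     ]
 [ 0.55357083 -0.09269744  0.031     ]
 [ 0.58818688 -0.06328405  0.031     ]
 [ 0.59231915 -0.11259318  0.031     ]] 0.08136065837614019 0.04948197610987746
[ 0.0497739  -0.09404528]
[-0.03150792 -0.09046436]
[ 0.00818967 -0.06838451]
[ 0.00260408 -0.11755023]
[ 0.00913299 -0.09225482]
[ 0.00726493 -0.09261109]
axis 0.15270337324648744
small [[0.57106046 0.06924061 0.039     ]] [0.01729739 0.06493146]
btn [[0.49035234 0.33315795 0.05      ]]
box [[0.52570344 0.36794664 0.032     ]
 [0.52594938 0.29411835 0.032     ]
 [0.45384355 0.29254949 0.032     ]
 [0.45346385 0.36605971 0.032     ]] [0.48974005 0.33016855 0.032     ]
camo [ 0.44184681 -0.02403735  1.30531633]
```

Run:
```python
from h import *
crop('scene0',240,180,410,280,4,'c3'); crop('scene0',395,165,445,205,12,'c4')
```

```text
(no output)
```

View pics/c3.png

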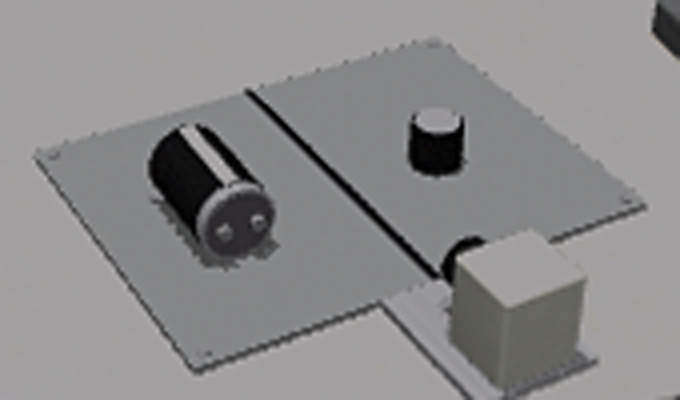

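View pics/c4.png

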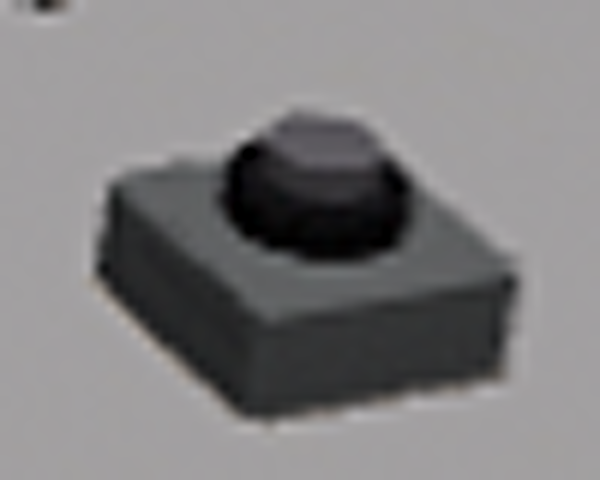

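Request:
{"api": "servo_tool", "payload": {"steps": [{"dp": [0.026, -0.0, 0], "roll": -0.09}, {"dp": [0.026, 0.05, 0], "roll": -0.09}, {"dp": [0.026, 0.05, 0], "roll": -0.09}, {"dp": [0.026, 0.05, 0], "roll": 0}, {"dp": [0.026, 0.05, 0], "roll": 0}], "jaw": -1, "newtons": 10}}

```text
time_s: 0.72
tcp_pos: [0.4074, -0.4138, 0.2183]
eef_rot: [-3.141, 0.0, 0.153]
force: [0.6, -0.4, -0.4]
finger_gap: 0.0477
```

Request:
{"api": "servo_tool", "payload": {"steps": [{"dp": [0.03, 0.05, 0], "roll": 0}, {"dp": [0.03, 0.05, 0], "roll": 0}, {"dp": [0.03, 0.05, 0], "roll": 0}, {"dp": [0.03, 0.05, 0], "roll": 0}, {"dp": [0.03, 0.05, 0], "roll": 0}]}}

```text
time_s: 1.35
tcp_pos: [0.5576, -0.1637, 0.2185]
eef_rot: [-3.142, 0.0, 0.153]
force: [0.7, -1.5, 0.5]
finger_gap: 0.0011
```

Request:
{"api": "servo_tool", "payload": {"steps": [{"dp": [0.02, 0.03, 0], "roll": 0}, {"dp": [0.017, 0.035, -0.02], "roll": 0}, {"dp": [0, 0, -0.03], "roll": 0}, {"dp": [0, 0, -0.03], "roll": 0}, {"dp": [0, 0, -0.03], "roll": 0}]}}

```text
time_s: 1.98
tcp_pos: [0.5938, -0.1003, 0.1073]
eef_rot: [-3.141, 0.0, 0.153]
force: [0.2, 0.2, 0.0]
finger_gap: 0.0004
```

Run:
```python
from h import *
snap('top','top1');snap('wrist','w1');snap('scene','s1')
s=get_state(); print(s['time_s'],s['tcp_pos'],s['eef_rot'],s['force'],s['finger_gap'])
crop('s1',240,120,410,280,4,'c5')
```

```text
2.125 [ 0.59316931 -0.10038221  0.10737219] [-3.14054918e+00  2.71071787e-03  1.52806366e-01] [0.8682588  0.05709826 1.08838815] 0.0007439255623079117
```

View pics/w1.png

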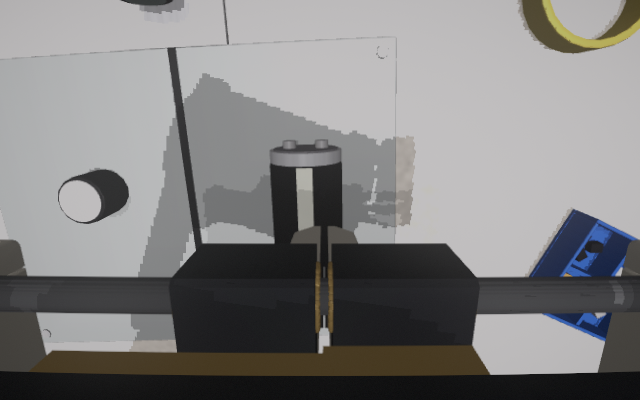

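View pics/c5.png

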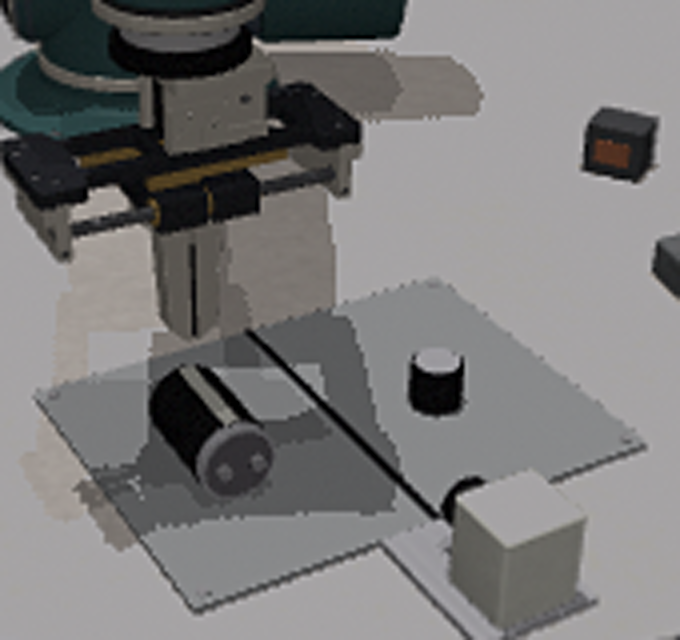

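Request:
{"api": "servo_tool", "payload": {"steps": [{"dp": [0, 0.005, -0.025], "roll": 0}, {"dp": [0, 0, -0.021], "roll": 0}, {"dp": [0, 0, -0.002], "roll": 0}, {"dp": [0, 0, 0], "roll": 0}]}}

```text
time_s: 2.62
tcp_pos: [0.5943, -0.0958, 0.0614]
eef_rot: [3.141, -0.001, 0.153]
force: [-0.2, -0.7, -0.0]
finger_gap: 0.0006
```

Request:
{"api": "servo_tool", "payload": {"steps": [{"dp": [0, 0, -0.001], "roll": 0}, {"dp": [0, 0, -0.001], "roll": 0}]}}

```text
time_s: 2.88
tcp_pos: [0.5942, -0.0957, 0.0592]
eef_rot: [3.141, -0.001, 0.153]
force: [-0.1, -0.2, -0.1]
finger_gap: 0.0005
```

Request:
{"api": "servo_tool", "payload": {"steps": [{"dp": [0, 0, -0.001], "roll": 0}, {"dp": [0, 0, 0], "roll": 0}]}}

```text
time_s: 3.12
tcp_pos: [0.5939, -0.0956, 0.0576]
eef_rot: [-3.142, 0.0, 0.153]
force: [-0.4, -0.5, 0.2]
finger_gap: 0.0002
```

Request:
{"api": "servo_tool", "payload": {"steps": [{"dp": [0, 0, -0.001], "roll": 0}, {"dp": [0, 0, 0], "roll": 0}]}}

```text
time_s: 3.38
tcp_pos: [0.5939, -0.0956, 0.0566]
eef_rot: [-3.142, 0.0, 0.153]
force: [0.7, -0.3, -0.4]
finger_gap: 0.0002
```

Request:
{"api": "servo_tool", "payload": {"steps": [{"dp": [0, 0, -0.0005], "roll": 0}, {"dp": [0, 0, 0], "roll": 0}]}}

```text
time_s: 3.62
tcp_pos: [0.594, -0.0955, 0.0561]
eef_rot: [-3.142, 0.0, 0.153]
force: [0.3, 1.2, 0.7]
finger_gap: 0.0002
```

Request:
{"api": "servo_tool", "payload": {"steps": [{"dp": [0, 0, -0.0005], "roll": 0}, {"dp": [0, 0, 0], "roll": 0}]}}

```text
time_s: 3.88
tcp_pos: [0.5941, -0.0957, 0.0559]
eef_rot: [3.141, -0.0, 0.153]
force: [-0.6, -0.5, 3.6]
finger_gap: 0.0005
```

Request:
{"api": "servo_tool", "payload": {"steps": [{"dp": [0, 0, -0.0005], "roll": 0}, {"dp": [0, 0, 0], "roll": 0}]}}

```text
time_s: 4.12
tcp_pos: [0.5941, -0.0957, 0.0558]
eef_rot: [3.141, -0.001, 0.153]
force: [-2.0, -0.9, 8.3]
finger_gap: 0.0005
```

Request:
{"api": "servo_tool", "payload": {"steps": [{"dp": [-0.0006, 0.004, 0.0003], "roll": 0}, {"dp": [-0.0012, 0.008, 0], "roll": 0}, {"dp": [-0.0012, 0.008, 0], "roll": 0}, {"dp": [-0.0012, 0.008, 0], "roll": 0}, {"dp": [-0.0006, 0.004, 0], "roll": 0}]}}

```text
time_s: 4.75
tcp_pos: [0.5889, -0.0633, 0.0558]
eef_rot: [3.142, 0.001, 0.153]
force: [-5.0, -0.7, 5.3]
finger_gap: 0.0005
```

Run:
```python
from h import *
snap('wrist','w2');snap('scene','s2')
s=get_state(); print(s['time_s'],s['tcp_pos'],s['eef_rot'],s['force'],s['finger_gap'])
crop('s2',260,150,350,260,6,'c6')
```

```text
4.85 [ 0.58885299 -0.06324342  0.055747  ] [-3.14153149e+00  5.89686759e-04  1.53130195e-01] [-5.56775463 -0.61869461  7.71821036] 0.000847242343723145
```

View pics/w2.png

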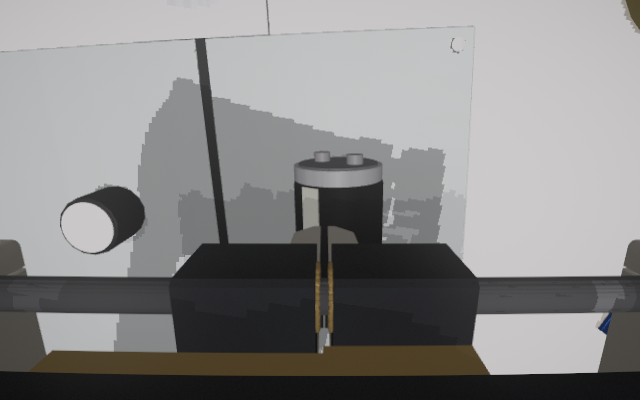

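View pics/c6.png

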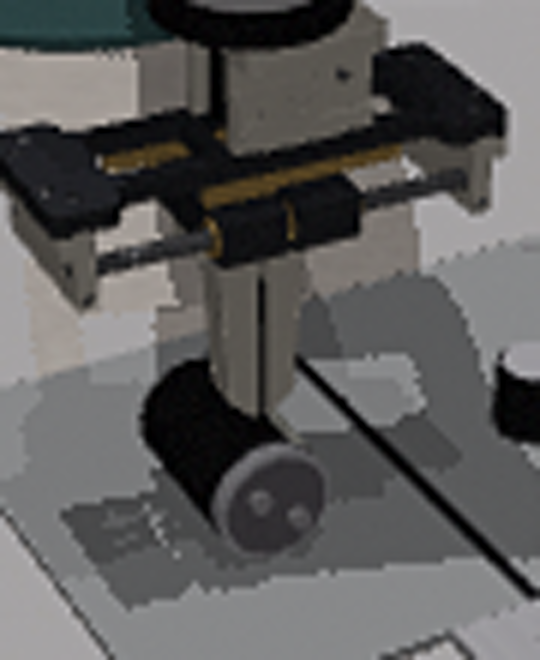

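Request:
{"api": "servo_tool", "payload": {"steps": [{"dp": [0, 0, 0.006], "roll": 0}, {"dp": [0.0014, -0.009, 0], "roll": 0}, {"dp": [0.0014, -0.009, 0], "roll": 0}, {"dp": [0, 0, -0.005], "roll": 0}, {"dp": [0, 0, -0.001], "roll": 0}]}}

```text
time_s: 5.48
tcp_pos: [0.592, -0.0818, 0.0553]
eef_rot: [3.141, -0.0, 0.152]
force: [-1.6, -1.8, 7.3]
finger_gap: 0.0002
```

Request:
{"api": "servo_tool", "payload": {"steps": [{"dp": [-0.0006, 0.004, 0], "roll": 0}, {"dp": [-0.0014, 0.009, 0], "roll": 0}, {"dp": [-0.0014, 0.009, 0], "roll": 0}, {"dp": [-0.0014, 0.009, 0], "roll": 0}, {"dp": [-0.0007, 0.005, 0], "roll": 0}]}}

```text
time_s: 6.1
tcp_pos: [0.5862, -0.0452, 0.0559]
eef_rot: [3.141, 0.001, 0.153]
force: [-5.4, -0.0, 8.2]
finger_gap: 0.0004
```

Request:
{"api": "servo_tool", "payload": {"steps": [{"dp": [0, 0, 0.006], "roll": 0}, {"dp": [0, 0, 0.01], "roll": 0}]}}

```text
time_s: 6.35
tcp_pos: [0.5863, -0.0456, 0.0715]
eef_rot: [-3.141, 0.001, 0.153]
force: [-0.2, -0.1, -0.6]
finger_gap: -0.0002
```

Run:
```python
from h import *
snap('wrist','w3');snap('top','top3')
s=get_state(); print(s['time_s'],s['tcp_pos'],s['eef_rot'],s['force'],s['finger_gap'])
crop('top3',245,95,395,240,5,'c7')
```

```text
6.45 [ 0.58707036 -0.04575675  0.07285296] [ 3.14115601e+00 -1.71424131e-03  1.52689211e-01] [-0.02493404 -0.18690332  0.25498869] 0.0003918461275607245
```

View pics/w3.png

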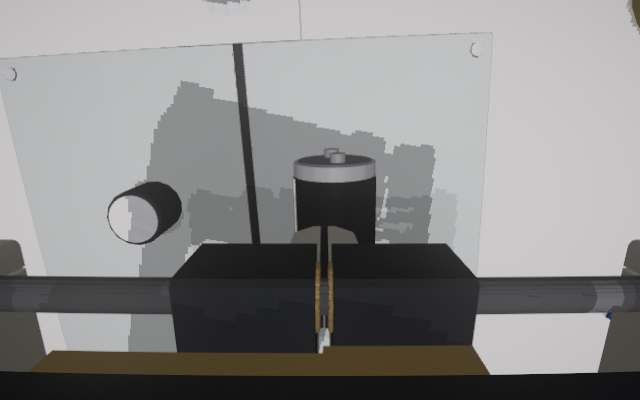

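View pics/c7.png

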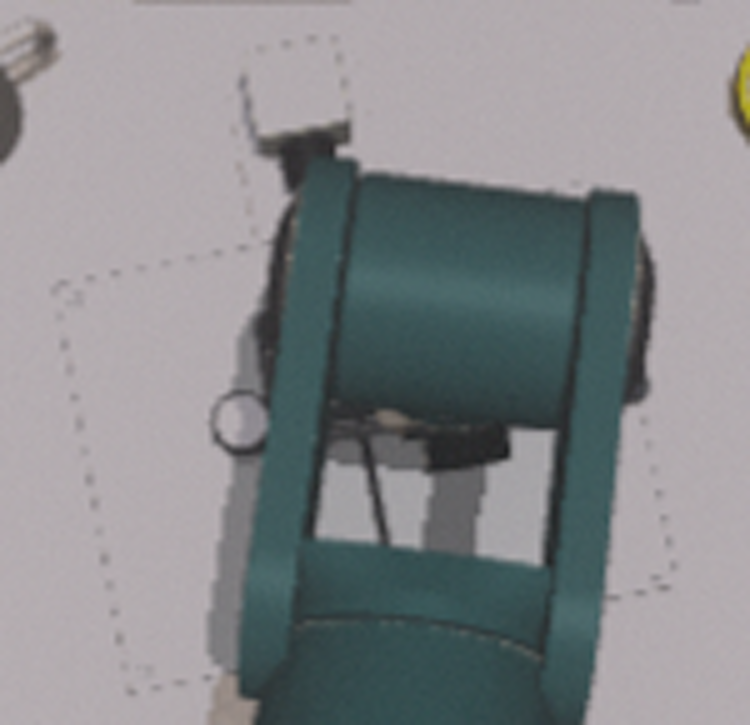

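```bash
cat >> h.py <<'E'
from scipy.optimize import least_squares
def fitcap(c,edge,zc=0.031):
    W=np.array(c['world_to_cam']);o=-W[:3,:3].T@W[:3,3]
    D=[px2w(c,[e],0)[0]-o for e in edge]
    def f(p):
        a=np.array([np.cos(p[1]),np.sin(p[1]),0]);q=np.array([.6,p[0],zc]);r=[]
        for d in D:
            n=np.cross(d,a);n/=np.linalg.norm(n);r.append(abs((q-o)@n)-.025)
        return r
    y0=px2w(c,[np.mean(edge,0)],zc)[0][1]
    s=least_squares(f,[y0,.17]); return s.x,s.fun
LM=np.array([.5668,.0022]);LT=.1967
def toline(p):
    d=np.array(p)[:2]-LM; return np.array([np.cos(LT)*d[0]+np.sin(LT)*d[1],-np.sin(LT)*d[0]+np.cos(LT)*d[1]])
E
python3 - <<'E'
from h import *
crop('w3',220,140,400,255,4,'c8')
E
```

```text
(no output)
```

View pics/c8.png

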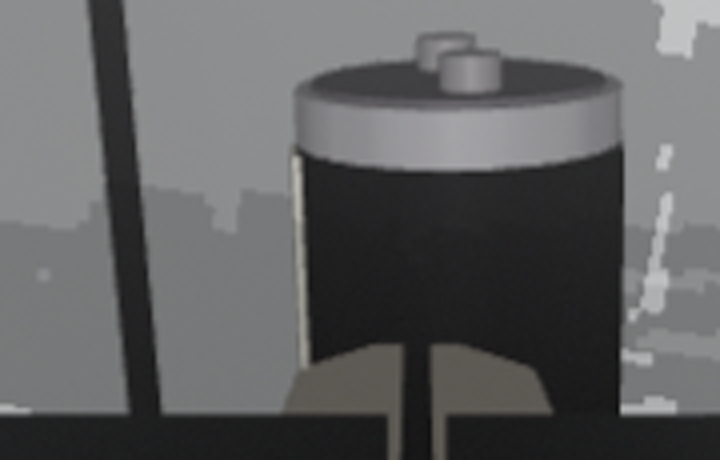

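Run:
```python
from h import *
c=load('w3')
q=lambda l:[((a+.5)/4-.5+220,(b+.5)/4-.5+140) for a,b in l]
x,r=fitcap(c,q([(291,150),(302,368),(623,150),(620,410)]));print(x,r)
e=px2w(c,q([(295,92),(622,88)]),.036);print('end',e,toline(e.mean(0)))
l=px2w(c,q([(107,0),(145,412)]),.006);print('line',l,[toline(i) for i in l])
end=e.mean(0)[:2]; cx=end[0]-.04*np.cos(x[1]); cy=x[0]+(cx-.6)*np.tan(x[1]); print(cx,cy,toline([cx,cy]),x[1]-LT)
```

```text
[-0.04977434  0.17860526] [-1.39672901e-05 -7.44701818e-05 -2.85423572e-05 -6.04301319e-05]
end [[ 0.61929181 -0.02228597  0.036     ]
 [ 0.62716943 -0.06953138  0.036     ]] [ 0.04594039 -0.05820945]
line [[ 0.62489171  0.01249681  0.006     ]
 [ 0.55325982 -0.00143551  0.006     ]] [array([ 0.05898387, -0.00125484]), array([-0.01398958, -0.00091919])]
0.5838669223820147 -0.05268682865437143 [ 0.00601106 -0.0571639 ] -0.018094744155043196
```

Request:
{"api": "servo_tool", "payload": {"steps": [{"dp": [0.003, -0.017, 0], "roll": 0.03}, {"dp": [0, 0, -0.01], "roll": 0}, {"dp": [0, 0, -0.005], "roll": 0}, {"dp": [0, 0, -0.001], "roll": 0}]}}

```text
time_s: 6.95
tcp_pos: [0.5893, -0.0624, 0.0553]
eef_rot: [3.141, 0.001, 0.182]
force: [-4.3, -2.0, 10.0]
finger_gap: 0.0002
```

Request:
{"api": "servo_tool", "payload": {"steps": [{"dp": [-0.0007, 0.004, 0], "roll": 0}, {"dp": [-0.0017, 0.009, 0], "roll": 0}, {"dp": [-0.0017, 0.009, 0], "roll": 0}, {"dp": [-0.0017, 0.009, 0], "roll": 0}, {"dp": [-0.001, 0.0055, 0], "roll": 0}]}}

```text
time_s: 7.58
tcp_pos: [0.5827, -0.0252, 0.0558]
eef_rot: [3.142, -0.001, 0.183]
force: [-0.6, 0.3, 4.5]
finger_gap: 0.0008
```

Request:
{"api": "servo_tool", "payload": {"steps": [{"dp": [0, 0, 0.006], "roll": 0}, {"dp": [0.0016, -0.009, 0], "roll": 0}, {"dp": [0.0016, -0.009, 0], "roll": 0}, {"dp": [0, 0, -0.005], "roll": 0}, {"dp": [0, 0, -0.001], "roll": 0}]}}

```text
time_s: 8.2
tcp_pos: [0.5858, -0.0444, 0.0551]
eef_rot: [3.142, 0.0, 0.182]
force: [-0.9, -1.4, 4.2]
finger_gap: 0.0004
```

Request:
{"api": "servo_tool", "payload": {"steps": [{"dp": [-0.0007, 0.004, 0], "roll": 0}, {"dp": [-0.0017, 0.009, 0], "roll": 0}, {"dp": [-0.0017, 0.009, 0], "roll": 0}, {"dp": [-0.0017, 0.009, 0], "roll": 0}, {"dp": [-0.001, 0.0055, 0], "roll": 0}]}}

```text
time_s: 8.82
tcp_pos: [0.5792, -0.0068, 0.056]
eef_rot: [3.142, -0.001, 0.183]
force: [0.9, 0.4, 4.1]
finger_gap: 0.0006
```

Request:
{"api": "servo_tool", "payload": {"steps": [{"dp": [0, 0, 0.006], "roll": 0}, {"dp": [0, 0, 0.01], "roll": 0}, {"dp": [0, 0, 0], "roll": 0}]}}

```text
time_s: 9.2
tcp_pos: [0.5796, -0.0078, 0.0726]
eef_rot: [3.141, -0.001, 0.183]
force: [-0.4, 0.6, 0.1]
finger_gap: 0.0003
```

Run:
```python
from h import *
snap('wrist','w4')
s=get_state(); print(s['time_s'],s['tcp_pos'],s['eef_rot'],s['force'],s['finger_gap'])
crop('w4',220,140,400,255,4,'c9')
```

```text
9.25 [ 0.57927884 -0.00778925  0.07194685] [ 3.14140495e+00 -7.36450433e-04  1.82524048e-01] [-0.37463112  0.56536811  0.12265279] 0.00011069328911971312
```

View pics/c9.png

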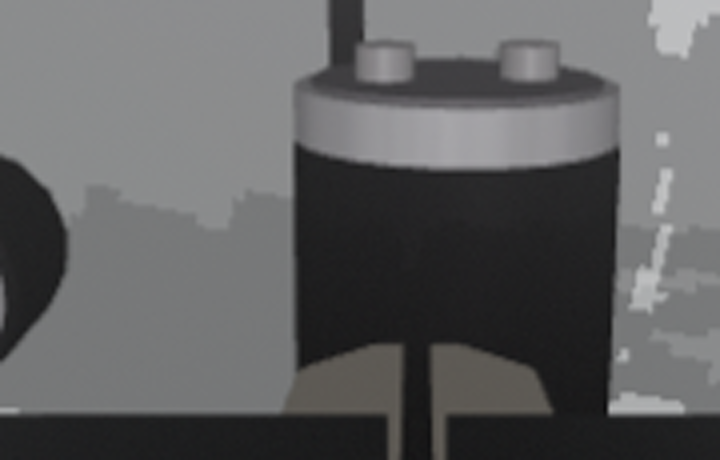

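Run:
```python
from h import *
c=load('w4')
q=lambda l:[((a+.5)/4-.5+220,(b+.5)/4-.5+140) for a,b in l]
x,r=fitcap(c,q([(294,150),(297,360),(619,150),(608,410)]));print(x,r)
e=px2w(c,q([(295,92),(619,88)]),.036);print('end',e,toline(e.mean(0)))
l=px2w(c,q([(345,0),(347,60)]),.006);print('line',l,[toline(i) for i in l])
end=e.mean(0)[:2]; cx=end[0]-.04*np.cos(x[1]); cy=x[0]+(cx-.6)*np.tan(x[1]); print(cx,cy,toline([cx,cy]),x[1]-LT)
```

```text
[-0.00991431  0.17404465] [-0.00036989 -0.00041109 -0.00043972 -0.00034719]
end [[ 0.61173309  0.01655025  0.036     ]
 [ 0.62098057 -0.030273    0.036     ]] [ 0.04683032 -0.01857173]
line [[0.62355672 0.01260755 0.006     ]
 [0.61375056 0.01057712 0.006     ]] [array([ 0.05769626, -0.00088533]), array([ 0.04768238, -0.00096015])]
0.576961131300296 -0.013965082902232705 [ 0.00680599 -0.0178392 ] -0.02265535431108412
```

Request:
{"api": "servo_tool", "payload": {"steps": [{"dp": [0.003, -0.016, 0], "roll": 0}, {"dp": [0, 0, -0.01], "roll": 0}, {"dp": [0, 0, -0.005], "roll": 0}, {"dp": [0, 0, -0.001], "roll": 0}]}}

```text
time_s: 9.75
tcp_pos: [0.5819, -0.0238, 0.0552]
eef_rot: [3.141, 0.001, 0.183]
force: [-5.2, -2.7, 9.8]
finger_gap: 0.0005
```

Request:
{"api": "servo_tool", "payload": {"steps": [{"dp": [-0.0007, 0.004, 0], "roll": 0}, {"dp": [-0.0016, 0.009, 0], "roll": 0}, {"dp": [-0.0016, 0.009, 0], "roll": 0}, {"dp": [-0.0014, 0.0075, 0], "roll": 0}, {"dp": [-0.0007, 0.004, 0], "roll": 0}]}}

```text
time_s: 10.38
tcp_pos: [0.576, 0.0103, 0.0559]
eef_rot: [3.141, -0.0, 0.183]
force: [-4.4, -1.2, 8.2]
finger_gap: 0.0006
```

Request:
{"api": "servo_tool", "payload": {"steps": [{"dp": [0, 0, 0], "roll": 0}, {"dp": [0, 0, 0.003], "roll": 0}, {"dp": [0, 0, 0.013], "roll": 0}, {"dp": [0, 0, 0], "roll": 0}, {"dp": [0, 0, 0], "roll": 0}]}}

```text
time_s: 11.0
tcp_pos: [0.5761, 0.0099, 0.0714]
eef_rot: [-3.142, -0.0, 0.183]
force: [0.2, -0.5, -0.8]
finger_gap: 0.0004
```

Run:
```python
from h import *
snap('wrist','w5')
s=get_state(); print(s['time_s'],s['tcp_pos'],s['eef_rot'],s['force'],s['finger_gap'])
crop('w5',220,140,400,255,4,'c10')
```

```text
11.05 [0.57596343 0.00992052 0.07122919] [-3.14147987e+00  1.69974494e-04  1.82716546e-01] [-0.90650432  0.62418593  0.64498504] 0.0004894686938505656
```

View pics/c10.png

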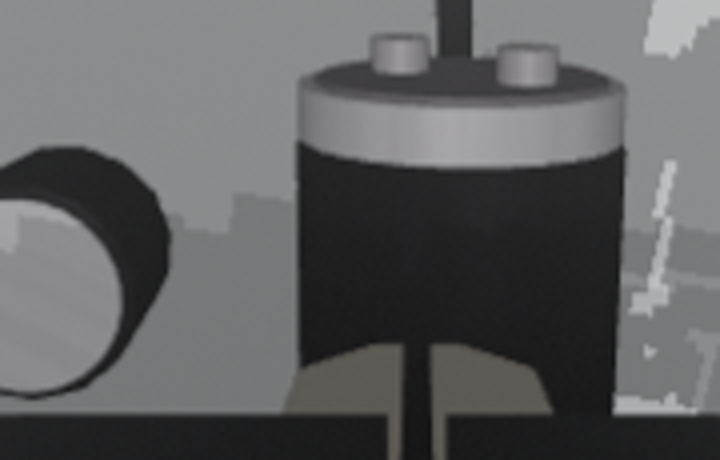

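View pics/w5.png

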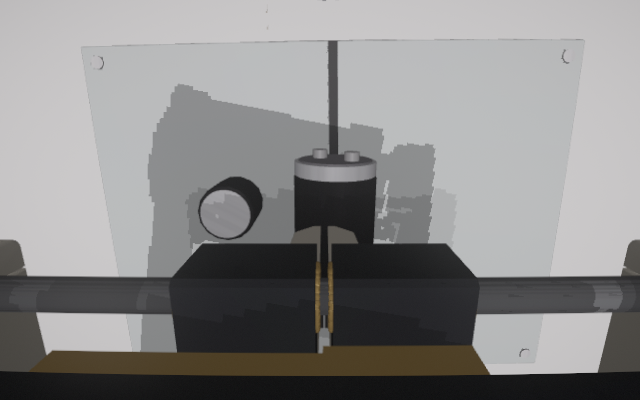

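Run:
```python
from h import *
c=load('w5')
q=lambda l:[((a+.5)/4-.5+220,(b+.5)/4-.5+140) for a,b in l]
x,r=fitcap(c,q([(297,150),(299,360),(624,150),(613,410)]));print(x,r)
e=px2w(c,q([(298,92),(625,88)]),.036)
l=px2w(c,q([(454,0),(455.5,55)])+[(332.5,42)],.006);print('line',l,[toline(i) for i in l])
end=e.mean(0)[:2]; cx=end[0]-.04*np.cos(x[1]); cy=x[0]+(cx-.6)*np.tan(x[1]); print(cx,cy,toline([cx,cy]),x[1]-LT)
```

```text
[0.00783413 0.17343015] [-0.00037372 -0.00029837 -0.00042229 -0.00025538]
line [[0.62336896 0.01249993 0.006     ]
 [0.61445276 0.01053909 0.006     ]
 [0.68271808 0.02423358 0.006     ]] [array([ 0.05749109, -0.00095418]), array([ 0.04836361, -0.00113468]), array([ 0.11798893, -0.00104563])]
0.5737126169374661 0.003228837597110148 [ 0.00698039 -0.00034196] -0.023269847722642623
```

The capacitor lies within 1 mm of the line at 0.02 rad to it. Next, the shutter.

Request:
{"api": "servo_tool", "payload": {"steps": [{"dp": [0, 0, 0.03], "roll": 0}, {"dp": [-0.006, 0.022, 0.03], "roll": 0}, {"dp": [-0.01, 0.04, 0], "roll": 0}, {"dp": [-0.01, 0.04, 0], "roll": 0}, {"dp": [-0.01, 0.04, 0], "roll": 0}]}}

```text
time_s: 11.68
tcp_pos: [0.5395, 0.153, 0.1312]
eef_rot: [-3.142, 0.0, 0.182]
force: [-0.2, -0.7, -0.4]
finger_gap: 0.0002
```

Request:
{"api": "servo_tool", "payload": {"steps": [{"dp": [-0.01, 0.04, 0], "roll": 0}, {"dp": [-0.01, 0.04, 0], "roll": 0}, {"dp": [-0.01, 0.04, 0], "roll": 0}, {"dp": [-0.01, 0.04, 0], "roll": 0}, {"dp": [-0.01, 0.02, -0.03], "roll": 0}]}}

```text
time_s: 12.3
tcp_pos: [0.4903, 0.3342, 0.1027]
eef_rot: [-3.14, -0.003, 0.184]
force: [1.3, -0.1, -0.2]
finger_gap: 0.0005
```

Run:
```python
from h import *
snap('wrist','w6'); snap('top','top6'); snap('scene','s6')
s=get_state(); print(s['time_s'],s['tcp_pos'],s['eef_rot'],s['force'],s['finger_gap'])
crop('top6',245,95,395,240,5,'c11')
crop('s6',360,120,480,210,6,'c12')
```

```text
12.45 [0.48900566 0.33202525 0.09986085] [3.14043363e+00 2.81750969e-03 1.84342605e-01] [0.242567   0.03799583 0.06709833] 0.0006973282961978113
```

View pics/w6.png

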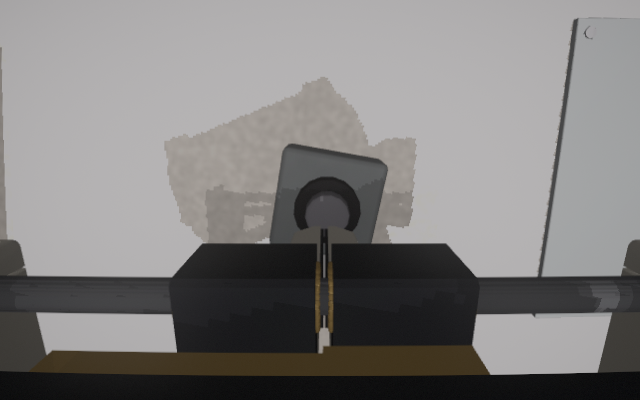

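View pics/c11.png

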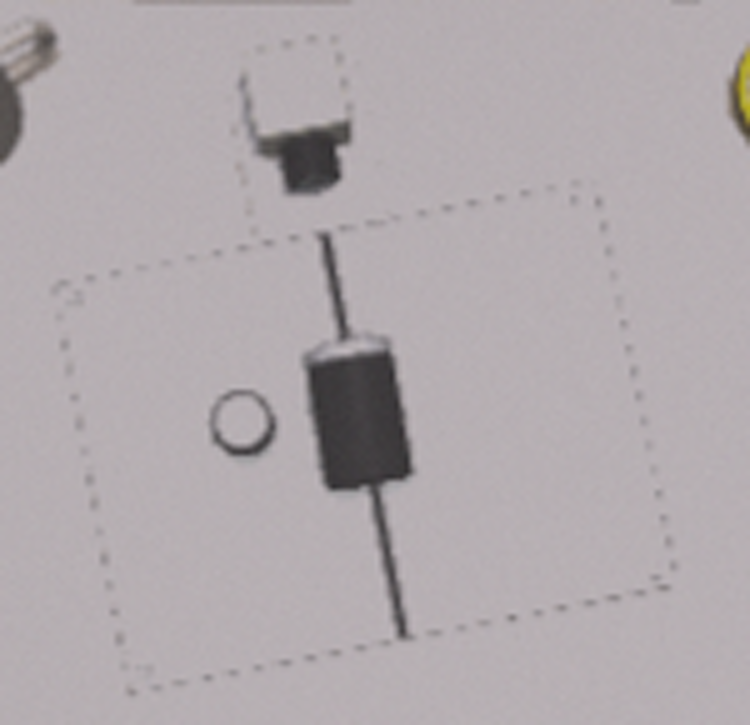

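View pics/c12.png

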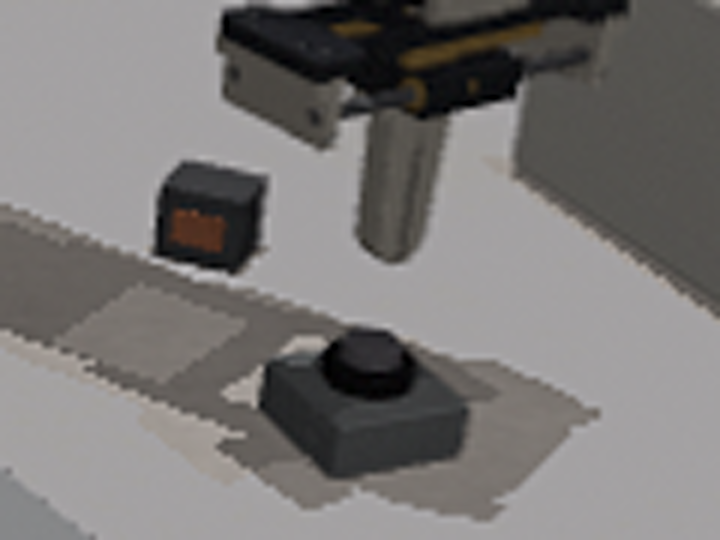

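Run:
```python
from h import *
c=load('w6'); print(px2w(c,[(327,212),(304,212),(350,212)],.05))
```

```text
[[0.49161203 0.33249259 0.05      ]
 [0.48883741 0.34738672 0.05      ]
 [0.49438376 0.31759775 0.05      ]]
```

Request:
{"api": "servo_tool", "payload": {"steps": [{"dp": [0, 0, -0.03], "roll": 0}, {"dp": [0, 0, -0.014], "roll": 0}, {"dp": [0, 0, 0], "roll": 0}]}}

```text
time_s: 12.82
tcp_pos: [0.4901, 0.3312, 0.0572]
eef_rot: [3.141, 0.001, 0.182]
force: [0.2, 0.2, -0.1]
finger_gap: 0.0007
```

Request:
{"api": "servo_tool", "payload": {"steps": [{"dp": [0.001, 0.001, -0.004], "roll": 0}, {"dp": [0, 0, -0.004], "roll": 0}, {"dp": [0, 0, 0], "roll": 0}]}}

```text
time_s: 13.2
tcp_pos: [0.4916, 0.3331, 0.05]
eef_rot: [-3.141, -0.001, 0.183]
force: [3.1, 0.3, 4.2]
finger_gap: 0.0003
```

Request:
{"api": "servo_tool", "payload": {"steps": [{"dp": [0, 0, -0.002], "roll": 0}, {"dp": [0, 0, -0.002], "roll": 0}, {"dp": [0, 0, 0], "roll": 0}]}}

```text
time_s: 13.58
tcp_pos: [0.4918, 0.3332, 0.0479]
eef_rot: [-3.141, -0.002, 0.183]
force: [-4.4, -6.3, 24.6]
finger_gap: 0.0009
```

Run:
```python
from h import *
snap('scene','s7'); snap('wrist','w7')
s=get_state(); print(s['time_s'],s['tcp_pos'],s['force'],s['moment'])
crop('s7',395,150,445,205,12,'c13');crop('w7',260,130,400,250,5,'c14')
```

```text
13.675 [0.49179813 0.33319607 0.04788972] [-3.47021679 -6.36849511 23.61538897] [-1.05243848  0.75637621 -0.02376113]
```

View pics/c13.png

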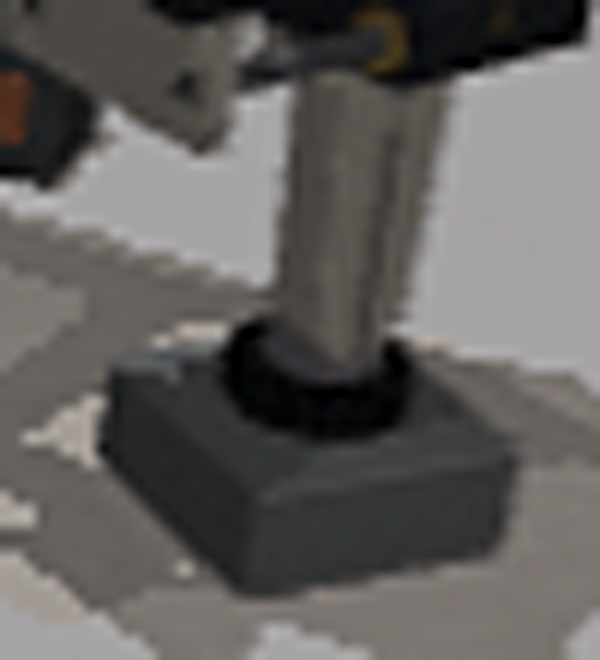

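View pics/c14.png

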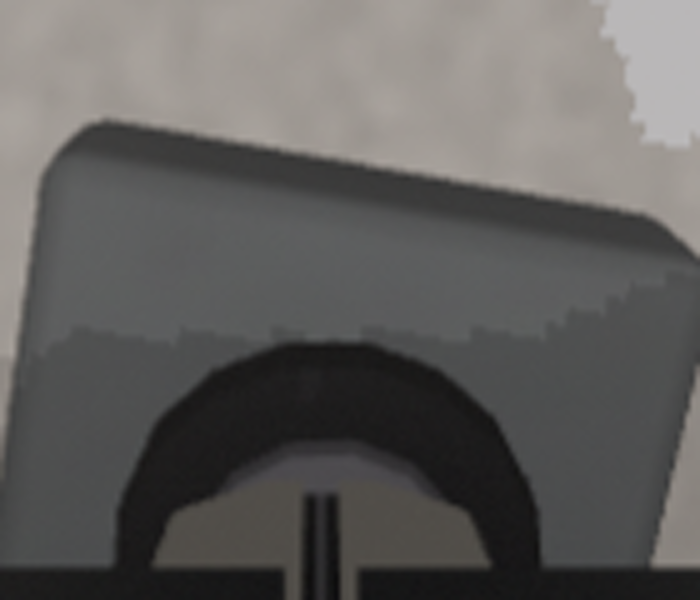

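Run:
```python
from h import *
c=load('scene0'); t=np.linspace(0,2*np.pi,60)
def ell(z,r):
    p=w2px(c,[[.4905+r*np.cos(a),.332+r*np.sin(a),z] for a in t]); q=(p-[395,165]+.5)*12-.5
    return q.astype(np.int32)
crop('scene0',395,165,445,205,12,'c4')
i=cv2.imread('pics/c4.png')
for z,r,col in((.050,.015,(0,0,255)),(.032,.022,(0,255,0)),(.044,.022,(255,0,0))): cv2.polylines(i,[ell(z,r)],True,col,1)
cv2.imwrite('pics/c15.png',i)
```

```text
(no output)
```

View pics/c15.png

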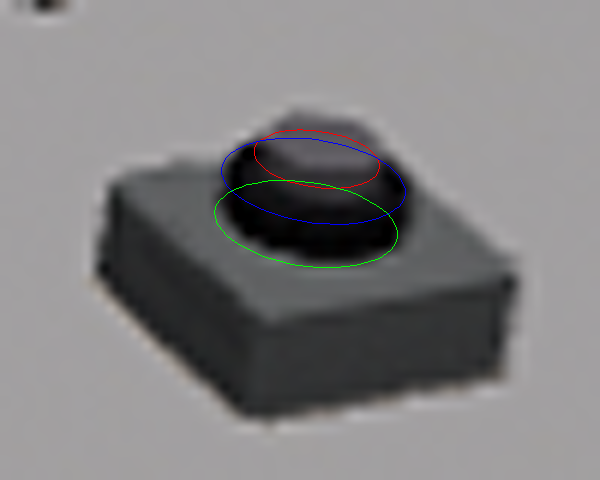

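Request:
{"api": "servo_tool", "payload": {"steps": [{"dp": [0, 0, 0.003], "roll": 0}, {"dp": [0, 0, 0], "roll": 0}, {"dp": [0, 0, 0], "roll": 0}]}}

```text
time_s: 14.05
tcp_pos: [0.4913, 0.3331, 0.0486]
eef_rot: [-3.141, -0.001, 0.183]
force: [2.8, 1.2, 4.9]
finger_gap: 0.0004
```

Request:
{"api": "servo_tool", "payload": {"steps": [{"dp": [0, 0, 0.0015], "roll": 0}, {"dp": [0, 0, 0], "roll": 0}, {"dp": [0, 0, 0], "roll": 0}]}}

```text
time_s: 14.42
tcp_pos: [0.491, 0.333, 0.0499]
eef_rot: [-3.141, 0.0, 0.183]
force: [2.8, 1.7, 3.7]
finger_gap: 0.0002
```

Request:
{"api": "servo_tool", "payload": {"steps": [{"dp": [0, 0, 0.0015], "roll": 0}, {"dp": [0, 0, 0], "roll": 0}, {"dp": [0, 0, 0], "roll": 0}]}}

```text
time_s: 14.8
tcp_pos: [0.4909, 0.3329, 0.0513]
eef_rot: [3.142, 0.0, 0.183]
force: [0.6, 0.7, 3.5]
finger_gap: 0.0004
```

Request:
{"api": "servo_tool", "payload": {"steps": [{"dp": [0, 0, 0.0015], "roll": 0}, {"dp": [0, 0, 0], "roll": 0}, {"dp": [0, 0, 0], "roll": 0}]}}

```text
time_s: 15.18
tcp_pos: [0.4909, 0.3329, 0.0528]
eef_rot: [3.142, 0.0, 0.183]
force: [0.0, 0.7, 3.1]
finger_gap: 0.0006
```

Request:
{"api": "servo_tool", "payload": {"steps": [{"dp": [0, 0, 0.003], "roll": 0}, {"dp": [0, 0, 0], "roll": 0}, {"dp": [0, 0, 0], "roll": 0}]}}

```text
time_s: 15.55
tcp_pos: [0.4909, 0.3328, 0.0558]
eef_rot: [3.141, 0.0, 0.183]
force: [-0.3, -0.3, -0.1]
finger_gap: 0.0003
```

The spring still pushed with 3.1 N at z = 0.0528 m, and the hard stop was at 0.0479 m. So the button travelled at least 4.9 mm and has now been released. Retreating upwards.

Request:
{"api": "servo_tool", "payload": {"steps": [{"dp": [0, 0, 0.02], "roll": 0}, {"dp": [0, 0, 0.04], "roll": 0}, {"dp": [0, 0, 0.04], "roll": 0}, {"dp": [0, 0, 0], "roll": 0}, {"dp": [0, 0, 0], "roll": 0}]}}

```text
time_s: 16.18
tcp_pos: [0.491, 0.3329, 0.1562]
eef_rot: [-3.141, -0.0, 0.183]
force: [0.6, -0.6, -0.6]
finger_gap: 0.0002
```

Run:
```python
from h import *
snap('top','top8'); snap('scene','s8')
s=get_state(); print(s['time_s'],s['tcp_pos'],s['force'])
crop('top8',245,95,395,240,5,'c16'); crop('s8',240,160,450,290,3.7,'c17')
```

```text
16.275 [0.49066571 0.3327006  0.1550855 ] [-0.08803351 -0.23185961 -1.18284059]
```

View pics/c16.png

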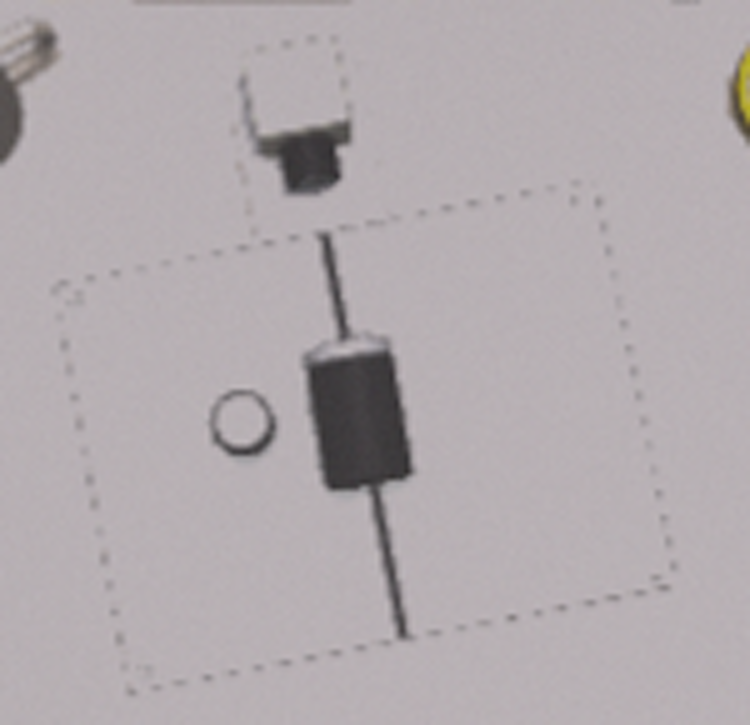

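View pics/c17.png

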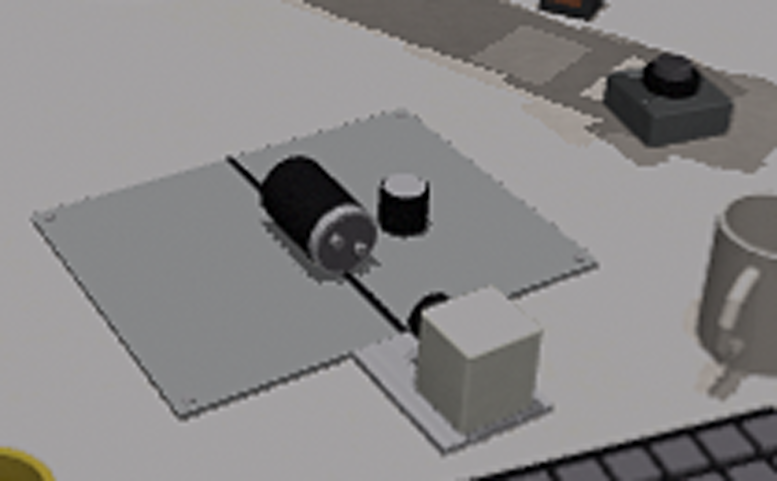

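The capacitor is on the line, the button is back up, and the arm touches nothing.

```bash
python3 -c "
from h import *
print(finish_job())"
```

```text
the job is handed in; nothing more can be done
None
```

I rolled the large capacitor onto the black line in five light strokes of the shut fingertips across its top. I then let go, pressed the shutter button to its stop and released it. The job was handed in at about 16 s of the 64 s; no verdict is reported.

- **Capacitor:** after the last stroke, the wrist camera put its centre within 1 mm of the line and 7 mm along it, with its axis 0.02 rad off. It rolled about 92 mm, which is about 3.7 rad if it did not slip. The white stripe is no longer visible from above, but I did not measure the turn directly. The top views before and after the press show it in the same place.
- **Shutter:** the finger met a hard stop at z = 0.0479 m, and the spring still pushed at 0.0528 m on the way up. That means at least 4.9 mm of travel. The button looks up again in the last picture.
- **Surroundings:** the arm ended about 0.1 m above the button, touching nothing. I checked the small capacitor and nothing else appeared disturbed; I did not measure the other bystanders.
- **Disagreements:**
  - The button top came out near 0.054 m, not the "about 50 mm" given.
  - The top and wrist cameras differ by about 1 mm on the line's position.

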